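Dose three turns from the hand-cranked pet-food doser

ROBOT

A 6-joint arm with a two-finger parallel gripper is mounted at the origin on the work surface. World frame = base frame: x ahead of the robot, y to its left, z up, the work surface at z = 0. Lengths are in m, angles in rad, forces in N, time in s.
With the tool pointing down it reaches from about 0.275 to 0.75 m from the base axis. Payload 10.2 kg.
Tool frame: the origin (TCP) lies midway between the tips of the shut fingers; the grasp point (between the pads) lies 19 mm behind it (env.hold_point_z is the distance from the TCP to the grasp point, in m); z points along the fingers, y is the line along which they close (so a half turn about z gives the same grasp; the last joint's range is limited). The gripper opens to 85 mm and grips with 20 to 120 N. Pads are 22 mm wide; open, the fingers measure 114 mm over their backs; the gripper's body (76 mm by 85 mm) begins 54 mm behind the grasp point. The pads swing forward as they close: fully open they stand 13 mm farther back than shut.
Start: joints at [0.913, 0.313, 1.498, -0, 1.331, -0.223], TCP at [0.221, 0.476, 0.231] pointing down, gripper open.
Joint ranges: [-2.94, 2.94], [-0.97, 2.17], [0.19, 2.56], [-1.23, 4.37], [0.02, 3.11], [-2.88, 2.88]. Speed limits (rad/s): [2.39, 2.39, 3.01, 3.14, 3.14, 3.14].

INTERFACE

Orientations are given as a unit quaternion [x, y, z, w].
In Python, from bench import env, kinematics, monitor, eyes, job gives the robot as it stands. The module is installed in compiled form; this text tells all that it offers. Calls block until the motion is done:
- env.reach(position, orientation): joint-space move of the TCP to a pose.
- env.movel(position, velocity=0.15, frame=None, guard=None): straight line of the TCP; frame=None keeps the orientation; velocity is the mean speed in m/s. With guard (N) it stops when the force on the tool has changed by that much, and returns True; else False.
- env.set_joints(angles): joint-space move.
- env.release() and env.close_gripper(effort=None): open the fingers fully, or close them until they stop; effort is the grip in N (None keeps the last).
- env.hold(seconds).
- kinematics.ik(position, orientation): joint angles nearest the present ones, or None.
- monitor.sense(): the state.
- eyes.grab_frame(name): name is "scene" or "top"; returns a dict with "frame" (480x640x3 uint8, red, green, blue), "mtx" (3x3 intrinsics, pixels), "view" (4x4, takes a point from world to camera coordinates). Camera axes: x right, y down, z forward; pixel columns grow to the right and rows downward; lengths in m; the calibration is good to about 2 mm. A picture is of the moment at which its call begins. There is no depth.
A pose or a line that the arm cannot do raises env.MotionError and nothing moves.
- job.hand_in(): hands the job in; it is judged then, once.
The state is a dict: "clock": time; "joints": joint angles; "qvel": joint speeds; "joint_efforts": joint torques, N m; "position": TCP position; "ee_rot": TCP orientation; "contact_force": force on the tool from outside, world axes, zero at the start; "ft_torque": the same for the moment, N m; "finger_gap": opening from 0.0 (shut) to 1.0 (fully open); "gripper_force": force on a finger pad.
Only numpy, scipy, OpenCV 4.12 (cv2) and the standard library are available. Lean on these libraries where they do the work, as an engineer would, in place of code of your own. Each camera call takes 0.05 s, during which the arm holds its last target. There are 200 camera calls.

TASK

On the worktop stands a hand-cranked pet-food doser. Pull its outlet slide fully open, then turn the crank clockwise (seen from above) by exactly three full turns, counted from the point where you feel it bite (before that the crank only runs through free play, a different amount each time, up to most of a turn), and then let go and push the slide fully home again. Work gently, and leave the bowl under the outlet and everything else on the worktop where they are.

Things in the scene. Friction and masses are not known exactly. Their poses are not given: they have to be found in the camera images.
- doser: Pet-food doser, fixed: white round canister, 124 mm diameter, on a narrower stem, flat top 160 mm above the worktop, with an outlet trough 60 mm wide reaching to 210 mm from the axis, its floor 90 mm and its side rims 99 mm above the worktop. Origin on the worktop under the canister's axis, which is the crank's axis; its y points along the trough, away from the canister; z up.
- drive: Drive head: dark steel collar, 60 mm diameter, 14 mm high, fixed on the middle of the canister's top. Origin on the crank's upright axis at the canister's top; z up; its yaw means nothing. The crank runs freely (0.5 N at the knob) through 0.6 to 4.5 rad clockwise from its start, then bites and turns the auger: a steady 8 N at the knob at every angle. No click, mark or spring-back.
- crank_knob (a point): Middle of the crank's black upright round knob: 22 mm diameter, 41 mm high, its centre line 55 mm from the crank's axis. The point is 210 mm above the worktop, 23 mm above the knob's foot, 18 mm below its top; under the foot lies the flat crank arm, 16 mm wide. The knob spins freely on its own pin, so the gripper need not turn with the crank.
- metering_nut (a point): Point on a small nut hidden inside the drive head that rises by 0.4 mm for each full turn of the auger; it stands 6 mm above the drive's origin at the start and counts only what the auger has turned, not the free play. It cannot be seen, and it moves less than its pose can be measured.
- gate (a joint): Outlet slide: 0 = shut, fully home against its stop; 0.036 m = fully open against its stop, pulled outwards along the doser's +y. It rubs with about 3 N and stays where it is left. Slide, crank and doser are light fittings: a grip of 20 to 30 N is enough, and grip and push together (all finger contact forces summed) must stay under 100 N on the slide and under 100 N on the crank.
- gate_tab (a point): Point on the upright steel tab of the outlet slide: tab 30 mm wide (doser's x), 12 mm thick (doser's y), 40 mm high. The point is on its centre line, 121.5 mm above the worktop, 13 mm below the tab's top; 148 mm from the crank's axis when shut, 184 mm when open. The tab stands on a 4 mm thick blade lying in the trough.
- bowl: Small white bowl, 84 mm across and 40 mm high, standing under the trough, about 116 mm from the crank's axis. Origin at the centre of its underside.
- mug: Bystander: blue mug, 76 mm across, 88 mm high. Origin at the centre of its underside.
- can: Bystander: food can, 72 mm across, 85 mm high. Origin at the centre of its underside.
- spoon: Bystander: metal spoon lying flat in front of the doser. Origin under its middle.
- soap: Bystander: clear bottle of washing-up soap, 60 mm across, 190 mm high. Origin at the centre of its underside.
- jar: Bystander: glass jar with metal lid, 80 mm across, 120 mm high. Origin at the centre of its underside.
- tub: Bystander: closed grey food tub 110 x 70 x 30 mm. Origin at the centre of its underside.
Mind the look-alikes: they are no part of the job. What is shaped like the bowl but purple is not meant.

How it is judged:
By the outcome, as a careful person would: the job done as asked, in the order asked, and still so for the second after the job is handed in, with the robot touching nothing.
It also fails if it takes over 72 s, if anything falls off the work surface, if the arm or the gripper's body presses on something with over 40 N, if the wrist force passes 120 N, or if a joint passes its speed limit or range.

## Working session

There is one attempt and no reset: what is moved stays moved. The work goes in short steps, each a Python script; the robot and the scene stay as the last script left them, time stands still between calls to the robot, and variables do not carry over. Pictures are saved under pics/ and viewed, at most 10 in all, crops included, and the job is handed in when it is done.

```bash
mkdir -p pics; python3 - <<'E'
from bench import env, kinematics, monitor, eyes, job
import cv2,numpy as np
for n in("scene","top"):
    f=eyes.grab_frame(n); cv2.imwrite(f"pics/{n}0.png",f["frame"][:,:,::-1]); np.savez(f"{n}0.npz",**f)
    print(n,f["mtx"].tolist(),np.round(f["view"],4).tolist())
s=monitor.sense();print(s)
E
```

```text
scene [[543.6933680407138, 0.0, 316.5733203794721], [0.0, 543.6933680407138, 243.70370604411224], [0.0, 0.0, 1.0]] [[-0.2858, 0.9582, -0.0084, 0.0561], [0.6198, 0.1782, -0.7643, -0.2134], [-0.7309, -0.2237, -0.6448, 1.513], [0.0, 0.0, 0.0, 1.0]]
top [[497.18309867102556, 0.0, 314.40234189008527], [0.0, 497.18309867102556, 237.80673417930174], [0.0, 0.0, 1.0]] [[-0.0173, -0.9997, 0.0175, 0.0901], [-0.9985, 0.0164, -0.0516, 0.5122], [0.0513, -0.0184, -0.9985, 1.1877], [0.0, 0.0, 0.0, 1.0]]
{'clock': 0.1, 'joints': array([ 9.12606177e-01,  3.13416539e-01,  1.49835428e+00,  2.23031817e-05,
        1.33098922e+00, -2.23406481e-01]), 'qvel': array([-0.00021346, -0.00151663, -0.00140925,  0.00105028,  0.00087235,
       -0.00018937]), 'joint_efforts': array([ 4.02965583e-03, -4.12896287e+01, -2.60142303e+01, -2.99114333e-05,
        3.03084315e-03,  9.09175412e-06]), 'position': array([0.22100675, 0.47596979, 0.23078336]), 'ee_rot': array([ 2.15686137e-01,  9.76462569e-01, -5.23276421e-04, -2.58834531e-04]), 'contact_force': array([ 0.47704883, -0.67305685, -0.04166514]), 'ft_torque': array([ 0.01166802,  0.01485389, -0.00615361]), 'gripper_force': 0.0, 'finger_gap': 0.9998176954960419}
```

View pics/scene0.png

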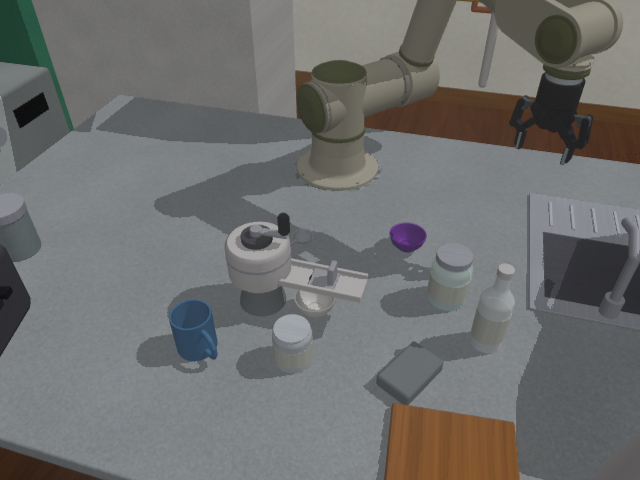

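View pics/top0.png

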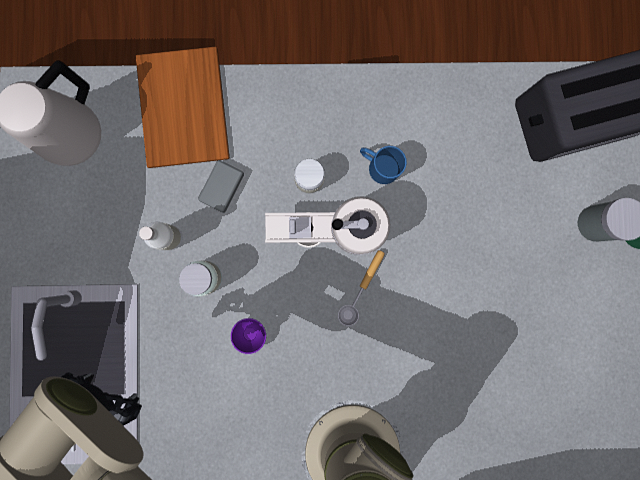

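The scene view shows the canister at (259,250), knob at (284,224) and tab at (333,270). The top view shows the canister at (360,224), knob at about (338,224) and tab at about (295,226). The trough points left, which is roughly world +y.

```bash
cat > h.py <<'E'
import numpy as np,cv2
def ray(f,uv):
    V=f["view"];R=V[:3,:3];o=-R.T@V[:3,3]
    d=R.T@np.linalg.inv(f["mtx"])@np.array([uv[0],uv[1],1.]);return o,d/np.linalg.norm(d)
def onz(f,uv,z):
    o,d=ray(f,uv);return o+d*(z-o[2])/d[2]
def tri(f,a,g,b):
    o,d=ray(f,a);p,e=ray(g,b);t=np.linalg.lstsq(np.c_[d,-e],p-o,rcond=None)[0]
    A=o+d*t[0];B=p+e*t[1];return (A+B)/2,np.linalg.norm(A-B)
def proj(f,P):
    c=f["view"]@np.r_[P,1];q=f["mtx"]@c[:3];return q[:2]/q[2]
E
python3 - <<'E'
from h import *
t=dict(np.load("top0.npz"));s=dict(np.load("scene0.npz"))
a=cv2.resize(t["frame"][185:265,250:400],None,fx=5,fy=5,interpolation=cv2.INTER_NEAREST)
b=cv2.resize(s["frame"][205:325,215:375],None,fx=5,fy=5,interpolation=cv2.INTER_NEAREST)
cv2.imwrite("pics/tc.png",a[:,:,::-1]);cv2.imwrite("pics/sc.png",b[:,:,::-1])
im=t["frame"].astype(int)
# white mask
m=((im.min(2)>150)).astype(np.uint8); m[:190]=0;m[260:]=0;m[:,:255]=0;m[:,400:]=0
n,l,st,c=cv2.connectedComponentsWithStats(m);print(st.tolist())
print("canister guess",onz(t,(360.5,224),.16),"knobtop",onz(t,(338,224),.228))
E
```

```text
[[0, 0, 640, 480, 301136], [255, 190, 133, 70, 5816], [306, 190, 1, 1, 1], [308, 194, 1, 2, 2], [377, 235, 23, 25, 245]]
canister guess [ 0.53377501 -0.01423753  0.16      ] knobtop [0.52919868 0.03809845 0.228     ]
```

View pics/tc.png

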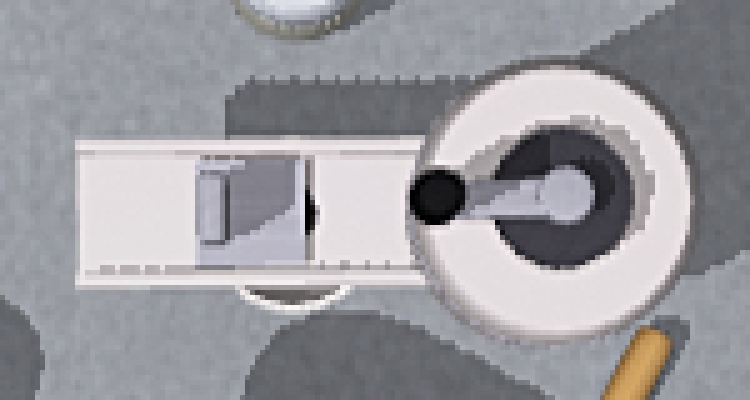

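View pics/sc.png

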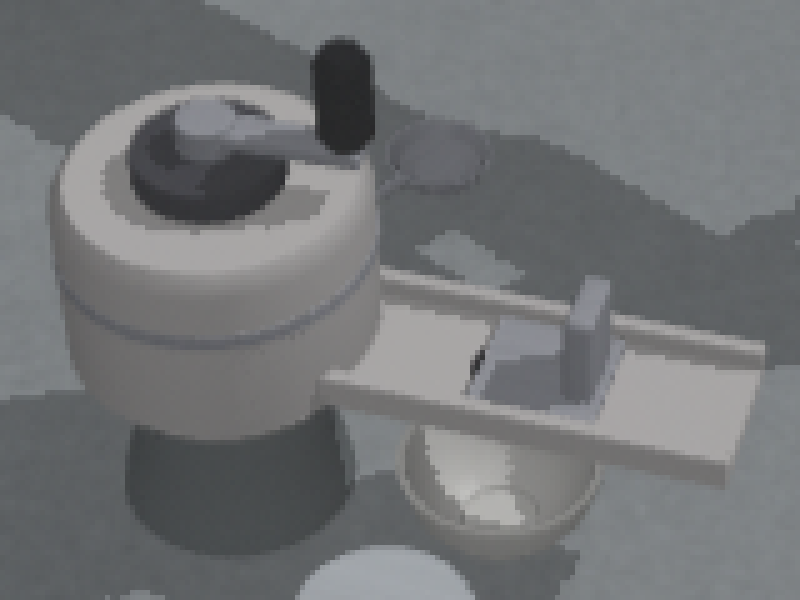

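The top crop shows the collar centre at about (363,224), knob top (337.6,224.4), tab top (292.7,226.4), and trough end corners at (265.4,212.6) and (265.4,242.6). The scene crop agrees with this: the knob is at about (283.8,224) and the tab top at about (334,261).

```bash
python3 - <<'E'
from h import *
from bench import kinematics,env,monitor
t=dict(np.load("top0.npz"));s=dict(np.load("scene0.npz"))
T=lambda x,y:(250+(x-2)/5,185+(y-2)/5)
S=lambda x,y:(215+(x-2)/5,205+(y-2)/5)
p=lambda n,v:print(n,np.round(v,4))
p("collar",onz(t,T(565,196),.174)); p("canister",onz(t,T(553,202),.15))
e1=onz(t,T(77,138),.099);e2=onz(t,T(77,288),.099);p("e1",e1);p("e2",e2)
p("rim at canister",[onz(t,T(420,137),.099),onz(t,T(420,289),.099)])
p("knob",onz(t,T(438,197),.228))
p("tab",onz(t,T(213,209),.1345)); p("tabcorn",[onz(t,T(*c),.1345) for c in((199,174),(226,174),(201,244),(227,243))])
print("tri knob mid:",tri(t,T(438,197),s,S(343,50)),"scene knob axis at z .210",onz(s,S(344,95),.210))
# scene tab top corners
p("tab scene",[onz(s,S(*c),.1345) for c in((585,275),(609,281),(568,316),(597,322))])
p("collar scene",onz(s,S(209,155),.174))
p("hub scene",onz(s,S(208,112),.19))
E
```

```text
collar [ 0.533  -0.0171  0.174 ]
canister [ 0.5324 -0.0147  0.15  ]
e1 [0.5685 0.1928 0.099 ]
e2 [0.5012 0.1936 0.099 ]
rim at canister [[0.5665 0.0389 0.099 ]
 [0.4982 0.0402 0.099 ]]
knob [0.5292 0.0397 0.228 ]
tab [0.5329 0.1314 0.1345]
tabcorn [[0.5482 0.1373 0.1345]
 [0.548  0.1255 0.1345]
 [0.5178 0.1368 0.1345]
 [0.518  0.1256 0.1345]]
tri knob mid: (array([0.52935686, 0.03941638, 0.2272148 ]), np.float64(0.00046044441815715263)) scene knob axis at z .210 [0.53336764 0.04008303 0.21      ]
tab scene [[0.5215 0.1275 0.1345]
 [0.5222 0.137  0.1345]
 [0.545  0.1275 0.1345]
 [0.5452 0.1386 0.1345]]
collar scene [ 0.5384 -0.0131  0.174 ]
hub scene [ 0.5329 -0.0143  0.19  ]
```

```bash
python3 - <<'E'
from bench import env,monitor
import numpy as np
Q=[0,1,0,0]
def p(n):
    s=monitor.sense();print(n,round(s["clock"],2),np.round(s["position"],4),np.round(s["contact_force"],1),round(s["finger_gap"],3),round(s["gripper_force"],1))
env.movel([.221,.476,.30],.25)
env.reach([.5331,.1315,.24],Q);p("above")
print(env.movel([.5331,.1315,.1035],.12,guard=15));p("down")
env.close_gripper(25);p("grip")
print(env.movel([.5337,.1715,.1035],.05,guard=14));p("pulled")
env.hold(.1);p("hold")
E
```

```text
above 2.23 [0.5328 0.1322 0.24  ] [ 0.2 -0.3  0.6] 0.999 0.0
False
down 3.52 [0.5334 0.1316 0.1042] [ 0.3 -0.7  1. ] 0.999 0.0
grip 4.18 [0.5331 0.132  0.1037] [-0.8  5.   2.1] 0.135 29.1
True
pulled 4.89 [0.5334 0.1682 0.1037] [-2.8 -3.7  5.4] 0.137 30.1
hold 4.99 [0.5334 0.1682 0.1037] [-0.4 -2.1  5.2] 0.137 30.1
```

```bash
python3 - <<'E'
from bench import env,monitor,eyes
import numpy as np,cv2
def p(n):
    s=monitor.sense();print(n,round(s["clock"],2),np.round(s["position"],4),np.round(s["contact_force"],1),round(s["finger_gap"],3),round(s["gripper_force"],1))
env.release();p("rel")
x,y,_=monitor.sense()["position"]
env.movel([x,y,.26],.25)
env.movel([.5302,.0387,.26],.2)
f=eyes.grab_frame("scene");cv2.imwrite("pics/s1.png",cv2.resize(f["frame"][150:330,200:400],None,fx=3,fy=3)[:,:,::-1])
print(env.movel([.5302,.0387,.196],.08,guard=15));p("down")
env.close_gripper(22);p("grip")
E
```

```text
rel 5.7 [0.5329 0.1676 0.1034] [0.2 0.3 0.1] 0.998 0.0
False
down 8.27 [0.5305 0.0387 0.1965] [-0.5  0.7  0.9] 0.997 0.0
grip 8.87 [0.5302 0.039  0.1962] [0.1 3.3 1.7] 0.247 22.6
```

View pics/s1.png

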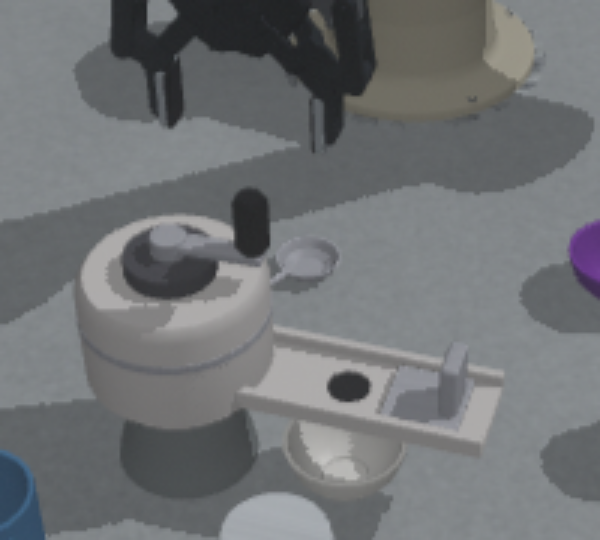

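The outlet slide is fully open and the hole at about (349,386) in the crop is exposed. The knob is gripped. Next is a short move inside the guaranteed free play, to check the circle.

```bash
cat > crank.py <<'E'
from bench import env,monitor
import numpy as np
C=np.array([.5325,-.0163]);R=.055;Z=.1962
def st(C):
    s=monitor.sense();d=s["position"][:2]-C;a=np.arctan2(d[1],d[0]);f=s["contact_force"]
    u=d/np.hypot(*d);t=np.array([u[1],-u[0]])   # clockwise tangent
    return s,a,np.hypot(*d),-f[:2]@t,f[:2]@u
def goto(C,a,v,guard=None):
    return env.movel([C[0]+R*np.cos(a),C[1]+R*np.sin(a),Z],v,guard=guard)
E
python3 - <<'E'
from crank import *
a0=st(C)[1];print(np.degrees(a0))
for k in range(1,5):
    goto(C,a0-np.radians(7*k),.05,guard=30);s,a,r,ft,fr=st(C)
    print(round(s["clock"],2),np.round(s["position"],4),round(np.degrees(a),2),round(r*1e3,2),"T",round(ft,1),"R",round(fr,1),np.round(s["contact_force"],1),round(s["finger_gap"],3))
E
```

```text
92.3392389254387
9.15 [0.5375 0.0388 0.1962] 84.86 55.28 T 1.0 R 4.4 [-0.6  4.5  1.8] 0.247
9.43 [0.5441 0.0377 0.1963] 77.88 55.2 T -0.8 R 5.6 [1.9 5.3 2.4] 0.249
9.72 [0.5506 0.0358 0.1963] 70.86 55.13 T -0.1 R 5.5 [1.9 5.1 2.1] 0.253
10.0 [0.5569 0.0331 0.1963] 63.7 55.06 T -1.6 R 5.3 [3.8 4.1 2.5] 0.25
```

```bash
cat > find.py <<'E'
from crank import *
C0=C.copy();Cr=C.copy()
a=st(C0)[1];acc=a;log=[];n=0
start=a;target=a
while start-target<np.radians(245) and n<3:
    target-=np.radians(4)
    g=goto(Cr,target,.045,guard=25)
    s,aa,r,ft,fr=st(C0)
    d=s["position"][:2]-C0;Cr=Cr+3e-5*np.clip(fr,-10,10)*d/r
    log.append((s["clock"],np.degrees(target),np.degrees(aa),r*1e3,ft,fr,s["contact_force"][2],s["finger_gap"]))
    n=n+1 if ft>4.5 else 0
    if g: print("guard");break
np.save("log.npy",log);print("Cr",np.round(Cr,5).tolist())
for l in log[:-12:4]+log[-12:]: print(np.round(l,2).tolist())
E
python3 find.py
```

```text
Cr [0.53221, -0.01582]
[10.25, 59.7, 59.08, 55.05, -1.86, 4.91, 2.75, 0.25]
[11.25, 43.7, 43.47, 55.19, 0.51, 0.79, 2.34, 0.25]
[12.25, 27.7, 27.61, 55.17, -0.48, -1.33, 0.36, 0.24]
[13.25, 11.7, 11.65, 55.0, 0.09, -2.22, -0.61, 0.25]
[14.25, -4.3, -4.44, 54.82, 0.32, -0.57, -0.12, 0.25]
[15.25, -20.3, -20.52, 54.66, -0.8, 0.3, 0.41, 0.25]
[16.25, -36.3, -36.61, 54.61, -0.66, 0.23, 0.58, 0.25]
[17.25, -52.3, -52.7, 54.6, 0.11, -0.49, 0.95, 0.25]
[18.25, -68.3, -68.81, 54.63, -0.45, -0.92, 0.76, 0.25]
[19.25, -84.3, -84.9, 54.65, -0.32, -1.32, 0.92, 0.25]
[20.0, -96.3, -96.99, 54.68, -1.22, -0.55, 0.96, 0.25]
[20.25, -100.3, -100.98, 54.7, 0.0, 0.83, 1.09, 0.25]
[20.5, -104.3, -105.01, 54.73, -0.37, -0.51, 0.51, 0.25]
[20.75, -108.3, -109.06, 54.76, -0.37, 0.05, 1.88, 0.25]
[21.0, -112.3, -113.06, 54.79, -0.38, -0.79, 1.52, 0.24]
[21.25, -116.3, -117.07, 54.83, -0.27, 0.47, 1.81, 0.25]
[21.5, -120.3, -121.08, 54.88, 0.94, -0.05, 0.51, 0.25]
[21.75, -124.3, -125.11, 54.89, -1.13, -1.05, 0.43, 0.25]
[22.0, -128.3, -128.76, 54.89, 1.74, -0.41, -0.08, 0.25]
[22.25, -132.3, -132.12, 54.91, 5.38, -1.79, -1.6, 0.25]
[22.5, -136.3, -136.05, 54.93, 6.18, -0.19, -1.84, 0.25]
[22.75, -140.3, -140.0, 54.96, 6.0, -0.87, -1.66, 0.25]
```

Bite is clear at a TCP angle of about -129°. I'll continue to about 5° short of bite minus 1080°.

```bash
cat > turn.py <<'E'
from crank import *
C0=C.copy();Cr=np.array([0.53221,-0.01582]);a=np.radians(-140.3);end=np.radians(-129.4-1080+5)
log=[]
while a>end+1e-6:
    a=max(a-np.radians(15),end)
    g=goto(Cr,a,.058,guard=35);s,aa,r,ft,fr=st(C0)
    d=s["position"][:2]-C0;Cr=Cr+2e-5*np.clip(fr,-10,10)*d/r
    aa+=2*np.pi*np.round((a-aa)/(2*np.pi))
    log.append((s["clock"],np.degrees(a),np.degrees(aa),r*1e3,ft,fr,s["position"][2]*1e3,s["finger_gap"],s["gripper_force"]))
    if g or abs(ft)>20 or s["clock"]>58: print("ABORT",g);break
print("Cr",Cr.tolist(),"maxabs T,R",np.abs(np.array(log)[:,4:6]).max(0),"Tmin",np.array(log)[:,4].min())
for l in log[:-3:8]+log[-3:]: print(np.round(l,2).tolist())
E
python3 turn.py
```

```text
Cr [0.5322288619396226, -0.015559051267298604] maxabs T,R [5.41967614 4.08496578] Tmin 2.934587904673559
[23.15, -155.3, -155.38, 55.14, 3.29, -0.64, 196.27, 0.25, 22.58]
[26.35, -275.3, -274.2, 55.69, 4.9, -1.77, 195.96, 0.25, 22.85]
[29.55, -395.3, -394.92, 54.65, 4.47, -2.52, 196.27, 0.25, 22.77]
[32.75, -515.3, -514.94, 55.1, 5.0, -1.72, 196.35, 0.25, 22.58]
[35.95, -635.3, -634.19, 55.69, 3.36, -1.68, 195.96, 0.25, 22.92]
[39.15, -755.3, -754.8, 54.63, 5.24, -1.52, 196.26, 0.25, 22.86]
[42.35, -875.3, -875.01, 55.08, 4.39, 0.22, 196.36, 0.25, 22.69]
[45.55, -995.3, -994.17, 55.68, 3.79, -2.6, 195.97, 0.25, 23.02]
[48.75, -1115.3, -1114.77, 54.62, 3.91, -0.83, 196.27, 0.25, 22.94]
[50.35, -1175.3, -1175.01, 54.69, 3.69, -2.46, 196.38, 0.25, 22.71]
[50.75, -1190.3, -1189.99, 54.79, 4.21, -2.5, 196.37, 0.25, 22.66]
[51.13, -1204.4, -1204.0, 54.87, 4.06, -2.48, 196.4, 0.25, 22.64]
```

```bash
python3 - <<'E'
from crank import *
def p(n):
    s=monitor.sense();print(n,round(s["clock"],2),np.round(s["position"],4),np.round(s["contact_force"],1),round(s["finger_gap"],3),round(s["gripper_force"],1))
goto(np.array([.53223,-.01556]),np.radians(-1209.8),.045,guard=30)
print((np.degrees(st(C)[1])),st(C)[3]);env.release();p("rel")
x,y,_=monitor.sense()["position"]
env.movel([x,y,.265],.2)
env.movel([.5335,.1679,.265],.25);p("over")
print(env.movel([.5335,.1679,.1035],.13,guard=15));p("down")
env.close_gripper(25);p("grip")
print(env.movel([.5331,.1275,.1035],.05,guard=14));p("push")
env.hold(.1);p("hold")
E
```

```text
-129.19549730867575 5.361363859441943
rel 52.04 [ 0.497  -0.0578  0.1962] [-0.7  0.  -0.6] 1.002 0.0
over 53.6 [0.5334 0.167  0.2647] [-0.2 -0.4 -0.3] 0.998 0.0
False
down 54.99 [0.5339 0.1679 0.1042] [-0.5 -0.3 -0.4] 1.004 0.0
grip 55.65 [0.5335 0.1679 0.1036] [-0.3 -0.5  1.9] 0.134 29.7
True
push 56.35 [0.5332 0.132  0.1036] [0.6 3.4 2.3] 0.131 29.7
hold 56.45 [0.5332 0.132  0.1036] [0.5 3.  2.5] 0.133 29.8
```

```bash
python3 - <<'E'
from bench import env,monitor,eyes
import numpy as np,cv2
env.release();x,y,_=monitor.sense()["position"]
env.movel([x,y,.30],.25); env.movel([.40,.25,.32],.3)
f=eyes.grab_frame("scene");cv2.imwrite("pics/s2.png",f["frame"][:,:,::-1])
print(monitor.sense()["clock"])
E
```

```text
58.8833
```

View pics/s2.png

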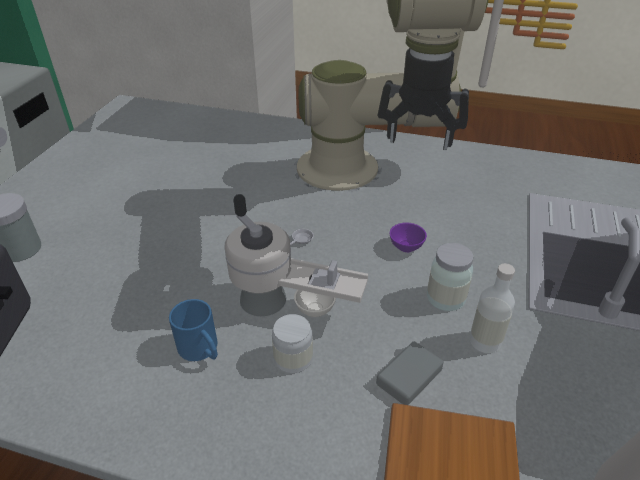

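The slide's tab is back at (333,270), where it started. The crank knob is at (240,205), the bowl and the other objects haven't moved, and the arm is clear.

```bash
python3 -c "
from bench import job
print(job.hand_in())"
```

```text
the job is handed in; nothing more can be done
None
```

I pulled the slide fully open, turned the crank three full turns clockwise from the bite (to within about 2° by my estimate), pushed the slide fully home and handed the job in at about 59 s, with the bowl and everything else still in place.

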